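# Hold a carved seal up to the stall's camera

## Task

Push the black plunger on the grey release box all the way down to its stop to start the camera's self-timer, then take the square seal out of the wooden tray and hold it up in the air for the picture: its carved foot straight in front of the lens, about 9 cm from the glass, centred, with the seal's length lying along the direction in which the lens looks. Finish while holding it there, still, gripped by the fingers; do not touch the camera, and leave the other seals and everything else on the table where they stand.

Things in the scene. Friction and masses are not known exactly. Their poses are not given: they have to be found in the camera images.
- plunger (a joint): Travel of the release plunger in m: 0 up, 0.012 down at its stop; a spring pushes it back up (about 2 N at the start, 5.5 N at the stop).
- plunger_top (a point): Centre of the top of the plunger's black round head, 36 mm in diameter and 10 mm thick, on a 70 x 70 x 45 mm grey box that is fixed to the table. It stands 75 mm above the table when up and moves straight down.
- square_seal: The seal to show: stone, 30 x 30 mm square, 95 mm tall, flat carved foot; straight sides up to 80 mm, then a half-round top (an arch running along its y). Stands upright in the tray, about 0.2 kg. Origin: centre of the carved foot; z points up along the seal to its top; x and y are square to its sides.
- square_seal_top (a point): Centre of the top of the square seal, 95 mm from its foot.
- round_seal: Another seal of the same stone, not wanted: round, 34 mm in diameter, 95 mm tall, upright in the tray. Origin: centre of its foot, z up.
- oblong_seal: Another seal of the same stone, not wanted: 44 x 20 mm (along its x and y), 95 mm tall, flat top, upright in the tray. Origin: centre of its foot, z up.
- tray: Low dark wooden tray fixed to the table, 130 x 300 mm (along its x and y), walls 22 mm high, floor 6 mm thick; the three seals stand on its floor in a row along its y about 85 mm apart, in any order. Origin: centre of its underside.
- camera: Small camera on a round black foot 90 mm in diameter, fixed to the table. Two cheeks carry a grey barrel (44 mm in diameter, 60 mm long), tipped to look up and back towards the robot's side. Origin: centre of the foot's underside; the barrel tips about a level axis 52 mm above it.
- lens (a point): Centre of the lens glass at the upper end of the camera's barrel, 35 mm from the tipping axis, about 80 mm above the table. Its z axis is the direction in which the lens looks: upwards, tipped 20 to 40 degrees from the vertical. The seal's foot must be on this axis, 90 mm out, with the seal's z along it.
- ink_dish: White ceramic dish, 66 mm across, 22 mm high, between tray and camera. Origin: centre of its underside.
- brush: Wooden brush lying on the table, 200 mm long, 10 mm thick, on the far side of the table beyond the camera, lying across. Origin: at its middle, on the underside.
- paint_jar: Glass jar, 48 mm across, 55 mm high, far side of the table. Origin: centre of its underside.
- glue_jar: White jar, 56 mm across, 65 mm high, far side of the table. Origin: centre of its underside.
- tin: Round copper-coloured tin, 76 mm across, 64 mm high, right side of the table. Origin: centre of its underside.
- paperweight: Brass bar, 30 x 130 x 18 mm with a small knob, right side of the table. Origin: centre of its underside.
Not all that is in view belongs to the job. What is shaped like the square_seal but blue is not meant.

How it is judged:
On the way, in this order (a step that is already met when the one before it is completed fails the run):
1. the plunger is pressed down to its stop (value of joint plunger above 0.0105 m), for 0.05 s.
2. the square seal is lifted clear of the tray in the fingers (height (world z) of square_seal above 0.04 m and contact force between the fingers and square_seal above 1 N), for 0.2 s.
At the end, for the whole second after the job is handed in: Square seal gripped, still, only by the fingers: foot over 10 cm high, 70 to 110 mm out from the lens and within 15 mm of its axis (x and y), length within 0.20 rad of the axis, foot to the lens; other seals upright; all other loose things within 25 mm of their starts; camera untouched (contact force between the fingers and square_seal above 1 N and height (world z) of square_seal above 0.1 m and linear speed of square_seal below 0.03 m/s and angular speed of square_seal below 0.3 rad/s and z of square_seal in the frame of lens between 0.07 and 0.11 m and x of square_seal in the frame of lens between -0.015 and 0.015 m and y of square_seal in the frame of lens between -0.015 and 0.015 m and angle between the z axis of square_seal and the z axis of lens, either way round below 0.2 rad and z of square_seal_top in the frame of lens above 0.15 m and contact force between square_seal and camera below 0.3 N and distance of each of round_seal, oblong_seal, ink_dish, brush, paint_jar, glue_jar, tin, paperweight from where it was at the start of the episode below 0.025 m and angle between each of round_seal, oblong_seal's own z axis and vertical below 0.3 rad); the arm keeps its last pose, push and grip.
It fails at once if the camera is touched (contact force between camera and anything else above 1 N).
It fails at once if another seal is knocked over or pushed away (angle between any of round_seal, oblong_seal's own z axis and vertical above 0.5 rad or distance of any of round_seal, oblong_seal from where it was at the start of the episode above 0.04 m).
It also fails if it takes over 48 s, if anything falls off the work surface, if the arm or the gripper's body presses on something with over 40 N, if the wrist force passes 120 N, or if a joint passes its speed limit or range.

## Robot

A 6-joint arm with a two-finger parallel gripper is mounted at the origin on the work surface. World frame = base frame: x ahead of the robot, y to its left, z up, the work surface at z = 0. Lengths are in m, angles in rad, forces in N, time in s.
With the tool pointing down it reaches from about 0.275 to 0.875 m from the base axis. Payload 12.5 kg.
Tool frame: the origin (TCP) lies midway between the tips of the shut fingers; the grasp point (between the pads) lies 19 mm behind it; z points along the fingers, y is the direction in which the jaws open and shut (so a half turn about z gives the same grasp; the last joint's range is limited). The gripper opens to 85 mm and grips with 20 to 120 N. Pads are 22 mm wide; open, the fingers measure 114 mm over their backs; the gripper's body (76 mm by 85 mm) begins 54 mm behind the grasp point. The pads swing forward as they close: fully open they stand 13 mm farther back than shut.
Start: joints at [-0.085, 0.351, 1.652, -0, 1.139, -0.085], TCP at [0.55, 0, 0.198] pointing down, gripper open.
Joint ranges: [-2.75, 2.75], [-0.79, 2.1], [0.01, 2.65], [-1.57, 4.71], [0.07, 3.14], [-2.87, 2.87]. Speed limits (rad/s): [2.22, 2.22, 2.79, 3.14, 3.14, 3.14].

## Interface

Orientations are given as a rotation vector (axis times angle).
In Python, from rig import manip gives the robot as it stands.
- The arm moves only by the shell command python3 -m creep 'ROWS' [FORCE]. ROWS is JSON, a list of rows, each an object with "slide": the shift along the world's x, y, z in cm, a list of three; "twist": the turn, a rotation vector about the world's x, y, z in rad, a list of three; "hand": the opening, from 0 (shut) to 1 (fully open). A call has 1 to 10 rows; each row shifts and turns the pose as measured when the row begins; what a row does not reach is not made up. A row lasts 1/10 s, in which the tool goes at most 50 mm and 8.59 degrees, less where a joint would pass 70% of its speed; a pose out of reach is approached as far as the arm can. A call with a gripper value outside its range is refused whole. The fingers move at their own pace and stop on an object; FORCE is the grip in N (left out, the last holds). Time passes only in rows, so rows that do not move let the fingers close. It gives the time, the measured TCP pose, the force and the opening at its end, in the units of the state.
- manip.get_state(): the state, without advancing time (a new reading comes with each control period).
- manip.snapshot(name): name is "scene" or "side" or "wrist"; returns (picture, depth): 384x512x3 uint8, red, green, blue; 384x512 float32, m along the optical axis (not along the pixel's ray), 0 where there is no reading.
- manip.camera_info(name): a dict with "fx", "fy", "cx", "cy" (pixels), "world_to_cam" (4x4, takes a point from world to camera coordinates). Camera axes: x right, y down, z forward; pixel columns grow to the right and rows downward; lengths in m; the calibration is good to about 2 mm. A picture is of the moment at which its call begins: read the wrist's pose just before it. camera_info takes no time and is no camera call; for the wrist camera it gives the pose at the moment of the call.
- manip.close_job(): hands the job in, once; it reports no verdict.
The state is a dict: "clock": time; "joints": joint angles; "qvel": joint speeds; "tau": joint torques, N m; "eef_pos": TCP position; "ee_rot": TCP orientation; "ft_force": force on the tool from outside, world axes, zero at the start; "wrist_torque": the same for the moment, N m; "opening": opening from 0.0 (shut) to 1.0 (fully open).
Only numpy, scipy, OpenCV 4.12 (cv2) and the standard library are available. Lean on these libraries where they do the work, as an engineer would, in place of code of your own. Each camera call takes 0.05 s, during which the arm holds its last target.

## Working session

There is one attempt and no reset: what is moved stays moved. The work goes in short steps, Python scripts to look and compute and a shell command to move; the robot and the scene stay as the last step left them, time stands still between calls to the robot, and variables do not carry over. Pictures are saved under pics/ and viewed, and the job is handed in when it is done.

```bash
ls; mkdir -p pics; cat > h.py <<'E'
import numpy as np, cv2
from rig import manip
def snap(n,f):
    info=manip.camera_info(n); p,d=manip.snapshot(n)
    cv2.imwrite(f'pics/{f}.png',p[:,:,::-1]); np.savez(f'pics/{f}.npz',p=p,d=d,K=[info[k] for k in('fx','fy','cx','cy')],T=info['world_to_cam'])
def load(f):
    z=np.load(f'pics/{f}.npz'); p,d,K,T=z['p'],z['d'],z['K'],z['T']
    v,u=np.mgrid[:384,:512]; c=np.stack([(u-K[2])/K[0]*d,(v-K[3])/K[1]*d,d],-1)
    W=(c-T[:3,3])@T[:3,:3]; W[d<=0]=np.nan
    return p,d,W
E
python3 - <<'E'
from h import *
for n in('scene','side','wrist'): snap(n,n+'0')
print(manip.get_state())
a=[cv2.imread(f'pics/{n}0.png') for n in('scene','side','wrist')]
E
```

```text
pics
{'clock': 0.15, 'joints': array([-8.46166279e-02,  3.51128429e-01,  1.65225772e+00, -1.98197156e-05,
        1.13911211e+00, -8.46132544e-02]), 'qvel': array([ 0.00039671, -0.00153464, -0.00158554,  0.00073045,  0.00089942,
       -0.00093984]), 'tau': array([ 7.13946501e-04, -5.06248283e+01, -2.91500723e+01, -2.80964593e-05,
        3.35960038e-03, -3.10250061e-05]), 'eef_pos': array([5.49719337e-01, 3.48537777e-05, 1.97880726e-01]), 'ee_rot': array([-2.22095465e+00, -2.22096560e+00,  9.38673027e-04]), 'ft_force': array([ 0.35286342, -0.20770216, -0.60803141]), 'wrist_torque': array([-0.01864837,  0.0141041 ,  0.02906366]), 'opening': 0.9960432839643949}
```

View pics/scene0.png

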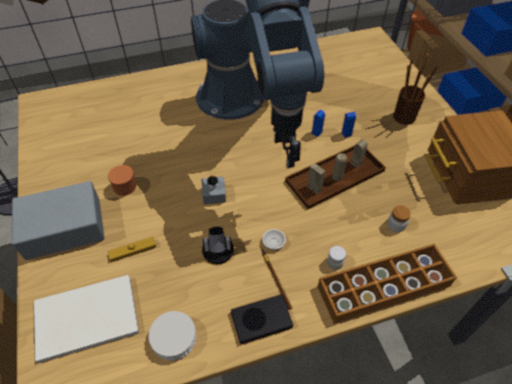

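View pics/side0.png

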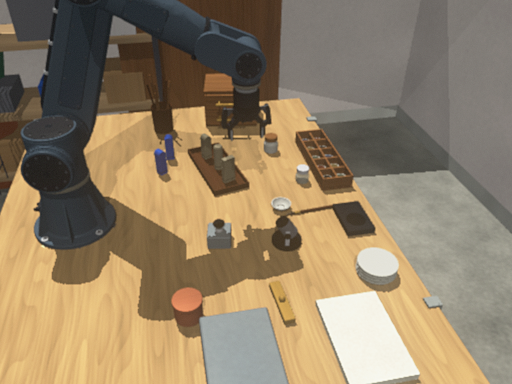

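View pics/wrist0.png

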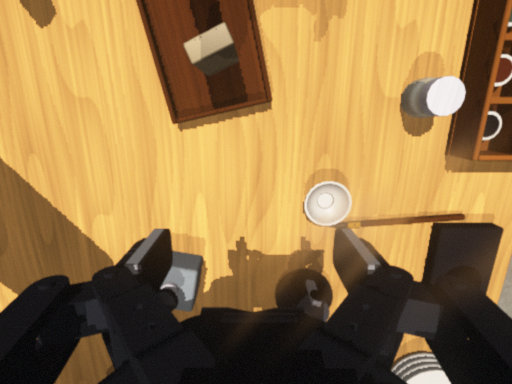

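The scene view shows the robot at the top, the tray with three seals at about (335,175), and blue decoys at (318,123) and (349,124). The release box is at (213,190), the camera at (217,245) and the dish at (274,240). I'll enlarge the tray, then measure.

```bash
python3 - <<'E'
from h import *
a=cv2.imread('pics/scene0.png'); b=cv2.imread('pics/side0.png')
r=lambda i,x,y,w,h,s:cv2.resize(i[y:y+h,x:x+w],None,fx=s,fy=s,interpolation=cv2.INTER_CUBIC)
cv2.imwrite('pics/c1.png',np.hstack([r(a,280,130,110,75,3.6),r(b,180,125,75,75,3.6)]))
cv2.imwrite('pics/c2.png',np.hstack([r(a,190,170,60,100,5),r(b,200,205,110,110*500//550,5)[:500]]))
for n,pts in (('scene0',[(318,172),(340,158),(360,146),(213,180),(213,190),(217,232),(217,237),(274,240)]),('side0',[(206,140),(217,150),(228,163),(219,223),(283,222),(282,204)])):
    p,d,W=load(n)
    for u,v in pts: print(n,u,v,W[v,u].round(3))
E
```

```text
scene0 318 172 [0.526 0.124 0.102]
scene0 340 158 [0.495 0.208 0.102]
scene0 360 146 [0.47  0.286 0.103]
scene0 213 180 [ 0.438 -0.171  0.072]
scene0 213 190 [ 0.454 -0.177  0.046]
scene0 217 232 [ 0.629 -0.207  0.087]
scene0 217 237 [ 0.639 -0.211  0.079]
scene0 274 240 [ 0.652 -0.052  0.007]
side0 206 140 [0.454 0.28  0.089]
side0 217 150 [0.484 0.202 0.089]
side0 228 163 [0.51  0.118 0.084]
side0 219 223 [ 0.436 -0.176  0.072]
side0 283 222 [ 0.616 -0.221  0.084]
side0 282 204 [ 0.662 -0.043  0.006]
```

View pics/c1.png

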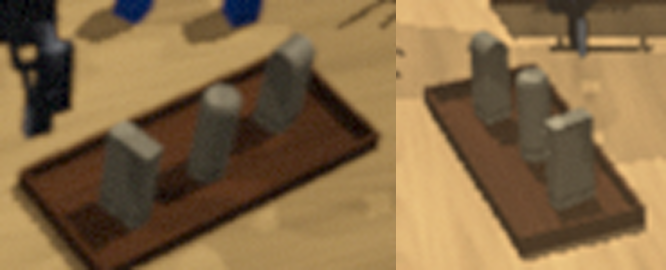

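View pics/c2.png

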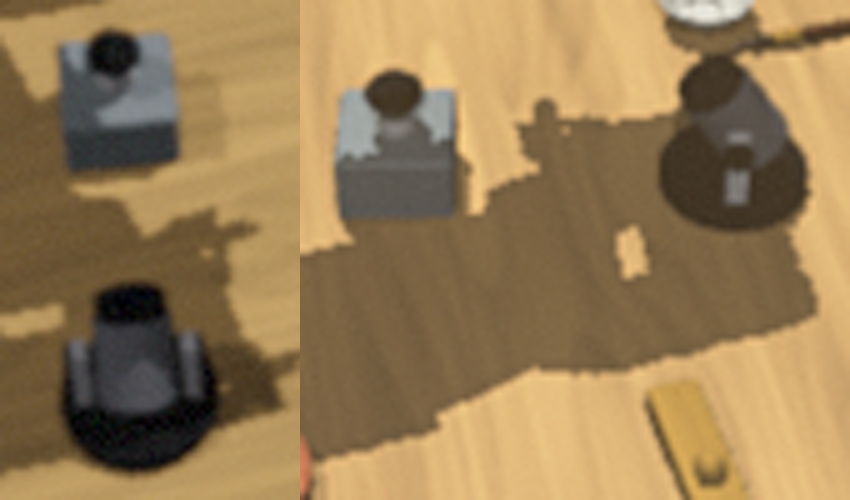

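```bash
python3 - <<'E'
from h import *
for n in ('scene0','side0'):
    p,d,W=load(n)
    m=(abs(W[...,0]-.437)<.05)&(abs(W[...,1]+.173)<.05)&(W[...,2]>.064)&(W[...,2]<.1)
    q=W[m]; print(n,m.sum(),q.mean(0).round(4),q.min(0).round(3),q.max(0).round(3))
    for c,nm in (((.65,-.05),'dish'),):
        m=(np.hypot(W[...,0]-c[0],W[...,1]-c[1])<.06)&(W[...,2]>.015)&(W[...,2]<.05);q=W[m];print(nm,q.min(0).round(3),q.max(0).round(3))
    m=(np.hypot(W[...,0]-.62,W[...,1]+.215)<.08)&(W[...,2]>.03)&(W[...,2]<.12);q=W[m];print('cam',len(q),q.mean(0).round(3),q.min(0).round(3),q.max(0).round(3))
    m=(np.hypot(W[...,0]-.465,W[...,1]-.283)<.05)&(W[...,2]>.05)&(W[...,2]<.12);q=W[m];print('seal',len(q),q.mean(0).round(3),q.min(0).round(3),q.max(0).round(3))
E
```

```text
scene0 88 [ 0.4381 -0.1744  0.0734] [ 0.42  -0.191  0.066] [ 0.455 -0.157  0.08 ]
dish [ 0.621 -0.087  0.015] [ 0.686 -0.024  0.026]
cam 475 [ 0.636 -0.214  0.066] [ 0.597 -0.252  0.031] [ 0.663 -0.176  0.096]
seal 197 [0.46  0.293 0.081] [0.439 0.276 0.05 ] [0.475 0.315 0.104]
side0 85 [ 0.4353 -0.1773  0.0719] [ 0.419 -0.195  0.065] [ 0.452 -0.158  0.076]
dish [ 0.623 -0.092  0.015] [ 0.688 -0.026  0.025]
cam 344 [ 0.626 -0.226  0.066] [ 0.598 -0.254  0.03 ] [ 0.661 -0.188  0.092]
seal 143 [0.454 0.288 0.078] [0.435 0.269 0.05 ] [0.474 0.318 0.103]
```

```bash
python3 -m creep '[{"slide":[-2.4,-3.6,-0.5],"twist":[0,0,0],"hand":0},{"slide":[-2.4,-3.6,-0.5],"twist":[0,0,0],"hand":0},{"slide":[-2.4,-3.6,-0.5],"twist":[0,0,0],"hand":0},{"slide":[-2.4,-3.6,-1],"twist":[0,0,0],"hand":0},{"slide":[-2.2,-3.3,-2],"twist":[0,0,0],"hand":0},{"slide":[0,0,-1],"twist":[0,0,0],"hand":0},{"slide":[0,0,0],"twist":[0,0,0],"hand":0}]'
```

```text
clock: 0.85
eef_pos: [0.4266, -0.1816, 0.1405]
ee_rot: [-2.219, -2.223, -0.0]
ft_force: [-0.4, -0.3, -0.4]
opening: 0.003
```

```bash
python3 -m creep '[{"slide":[0.9,0.65,-3],"twist":[0,0,0],"hand":0},{"slide":[0,0,-1.5],"twist":[0,0,0],"hand":0},{"slide":[0,0,-0.5],"twist":[0,0,0],"hand":0},{"slide":[0,0,0],"twist":[0,0,0],"hand":0}]'
python3 - <<'E'
from h import *
snap('side','side1'); a=cv2.imread('pics/side1.png')[180:280,170:310]
cv2.imwrite('pics/side1c.png',cv2.resize(a,None,fx=5,fy=5))
E
```

```text
clock: 1.25
eef_pos: [0.4389, -0.1731, 0.091]
ee_rot: [2.215, 2.225, 0.002]
ft_force: [0.2, -0.0, 0.2]
opening: -0.002
```

View pics/side1c.png

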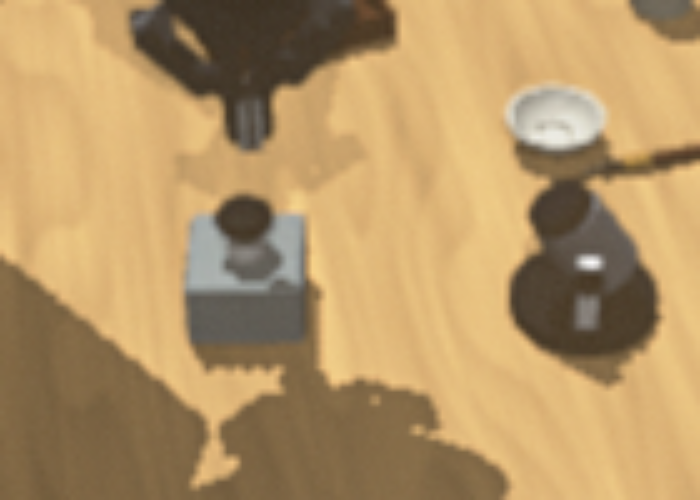

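```bash
python3 - <<'E'
from h import *
i=manip.camera_info('side');T=i['world_to_cam']
print(manip.get_state()['eef_pos'])
for P in ([.4389,-.1731,.091],[.437,-.175,.075],[.437,-.175,.063]):
    c=T[:3,:3]@P+T[:3,3]; u=i['fx']*c[0]/c[2]+i['cx'];v=i['fy']*c[1]/c[2]+i['cy'];print(u,v,(u-170)*5,(v-180)*5)
p,d,W=load('side1'); print(W[208,219],W[205,219],W[200,219],W[222,219])
E
```

```text
[ 0.43907466 -0.17328945  0.09139405]
219.45163889473667 217.29815392993515 247.25819447368337 186.49076964967577
219.10786209552555 222.04137503051228 245.53931047762774 210.20687515256142
219.26713134846986 225.18846774993713 246.3356567423493 225.94233874968566
[ 0.43751002 -0.18579571  0.13539392] [ 0.4382562  -0.18286534  0.1437263 ] [ 0.43892503 -0.18304569  0.16142415] [ 0.43677789 -0.17421695  0.07454309]
```

```bash
python3 - <<'E'
from h import *
print(manip.get_state())
p,d,W=load('side1')
for v in range(200,232,2): print(v,p[v,219],W[v,219].round(3))
E
```

```text
{'clock': 1.3, 'joints': array([-4.74912347e-01,  3.62234632e-01,  1.94797548e+00,  7.26878835e-04,
        8.28054891e-01, -4.79772500e-01]), 'qvel': array([-0.01008676, -0.01549154, -0.00424191, -0.00030758,  0.00191044,
       -0.00403043]), 'tau': array([-2.29738872e-01, -4.40896833e+01, -2.23926276e+01, -2.56940379e-02,
       -8.92495061e-02,  4.66623344e-03]), 'eef_pos': array([ 0.43907466, -0.17328945,  0.09139405]), 'ee_rot': array([2.21445968, 2.22415685, 0.00238528]), 'ft_force': array([-0.06946752,  0.92674436, -0.24134218]), 'wrist_torque': array([-0.01631045,  0.03436842,  0.00703705]), 'opening': -0.0016309625770137978}
200 [87 79 68] [ 0.439 -0.183  0.161]
202 [89 83 73] [ 0.438 -0.185  0.156]
204 [97 90 80] [ 0.439 -0.182  0.147]
206 [93 87 77] [ 0.438 -0.185  0.142]
208 [94 89 82] [ 0.438 -0.186  0.135]
210 [163 134  97] [ 0.437 -0.185  0.128]
212 [204 162 108] [ 0.454 -0.033 -0.003]
214 [200 162 107] [ 0.452 -0.05   0.002]
216 [205 164 109] [ 0.451 -0.053 -0.003]
218 [173 139  93] [ 0.449 -0.067 -0.   ]
220 [67 57 45] [ 0.438 -0.163  0.073]
222 [74 62 48] [ 0.437 -0.174  0.075]
224 [77 66 51] [ 0.436 -0.182  0.073]
226 [69 56 38] [ 0.435 -0.188  0.071]
228 [81 73 60] [ 0.434 -0.19   0.066]
230 [140 135 129] [ 0.435 -0.18   0.049]
```

```bash
python3 - <<'E'
from h import *
snap('side','side2')
p,d,W=load('side2')
for v in range(200,232,2): print(v,p[v,219],W[v,219].round(3))
print(manip.get_state()['eef_pos'])
E
```

```text
200 [91 84 75] [ 0.439 -0.181  0.16 ]
202 [96 90 80] [ 0.438 -0.185  0.156]
204 [95 87 77] [ 0.439 -0.18   0.145]
206 [98 91 80] [ 0.438 -0.184  0.141]
208 [93 87 80] [ 0.438 -0.185  0.135]
210 [166 136  95] [ 0.437 -0.184  0.127]
212 [206 165 110] [ 0.454 -0.036 -0.   ]
214 [202 162 109] [ 0.452 -0.044 -0.002]
216 [206 165 112] [ 0.451 -0.056 -0.001]
218 [174 140  94] [ 0.449 -0.068  0.001]
220 [67 57 44] [ 0.438 -0.164  0.073]
222 [75 64 49] [nan nan nan]
224 [74 63 48] [ 0.436 -0.181  0.073]
226 [67 54 38] [ 0.435 -0.188  0.072]
228 [84 76 63] [ 0.434 -0.192  0.068]
230 [136 132 127] [ 0.435 -0.182  0.051]
[ 0.4391489  -0.17355684  0.09169431]
```

```bash
python3 - <<'E'
from h import *
snap('scene','scene2');snap('wrist','wrist2')
a=cv2.imread('pics/scene2.png')[130:230,150:290]; a=cv2.resize(a,None,fx=4,fy=4)
b=cv2.resize(cv2.imread('pics/side2.png')[150:250,180:260],None,fx=4,fy=4)
cv2.imwrite('pics/c3.png',np.hstack([a[:,150:],b]))
E
```

```text
(no output)
```

View pics/c3.png

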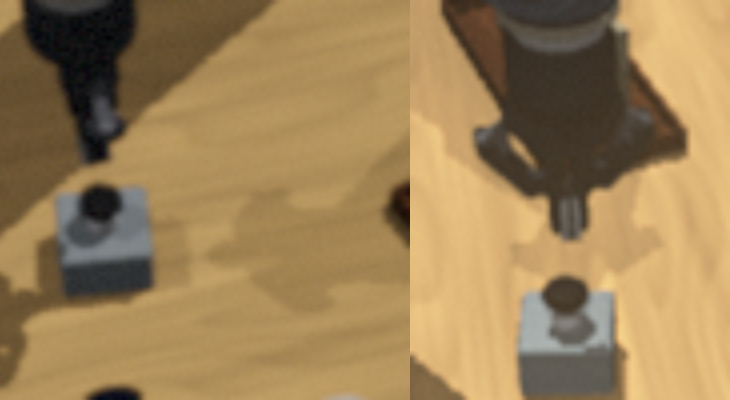

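View pics/wrist2.png

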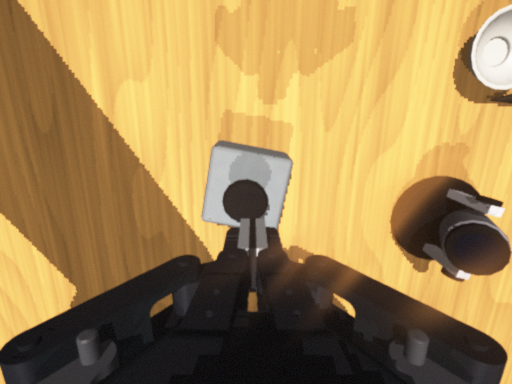

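```bash
python3 - <<'E'
from h import *
p,d,W=load('wrist2')
for u,v in((245,200),(100,330),(220,180),(380,50),(246,228),(262,230),(254,215),(495,50)): print(u,v,d[v,u],W[v,u].round(3))
for f in('wrist0','wrist2'):
    T=np.load(f'pics/{f}.npz')['T']; print(f,(-T[:3,:3].T@T[:3,3]).round(4),T[:3,:3].round(3).tolist())
E
```

```text
245 200 0.20327902 [ 0.434 -0.171  0.076]
100 330 0.07507461 [ 0.397 -0.165  0.207]
220 180 0.22955504 [ 0.413 -0.163  0.046]
380 50 0.24307525 [ 0.554 -0.053  0.002]
246 228 0.13626747 [ 0.436 -0.163  0.143]
262 230 0.13386296 [ 0.444 -0.163  0.146]
254 215 0.20640197 [ 0.441 -0.183  0.076]
495 50 0.23925373 [ 0.654 -0.053  0.007]
wrist0 [0.5505 0.0678 0.3749] [[1.0, 0.001, -0.002], [0.001, -0.963, 0.268], [-0.001, -0.268, -0.963]]
wrist2 [ 0.4388 -0.1057  0.2688] [[1.0, 0.005, 0.004], [0.004, -0.963, 0.269], [0.005, -0.269, -0.963]]
```

The fingertips appear at z≈0.127 while the reported TCP is z≈0.092, a 36 mm disagreement. I'll descend carefully and let the contact force settle it.

```bash
python3 -m creep '[{"slide":[-0.2,-0.2,-1],"twist":[0,0,0],"hand":0},{"slide":[0,0,-0.8],"twist":[0,0,0],"hand":0},{"slide":[0,0,-0.4],"twist":[0,0,0],"hand":0},{"slide":[0,0,0],"twist":[0,0,0],"hand":0}]'
python3 - <<'E'
from h import *
snap('side','side3')
p,d,W=load('side3')
for v in range(206,232,2): print(v,p[v,219],W[v,219].round(3))
s=manip.get_state();print(s['eef_pos'],s['ft_force'])
E
```

```text
clock: 1.85
eef_pos: [0.4372, -0.1764, 0.069]
ee_rot: [2.214, 2.221, 0.004]
ft_force: [0.2, -0.3, -0.4]
opening: -0.001
206 [74 66 53] [ 0.439 -0.177  0.136]
208 [83 74 63] [ 0.438 -0.184  0.134]
210 [89 81 69] [ 0.437 -0.19   0.132]
212 [89 81 71] [ 0.437 -0.188  0.123]
214 [95 88 80] [ 0.437 -0.187  0.115]
216 [105  92  75] [ 0.436 -0.185  0.106]
218 [175 140  93] [ 0.449 -0.067 -0.   ]
220 [67 56 44] [ 0.439 -0.161  0.071]
222 [71 61 50] [ 0.437 -0.17   0.071]
224 [68 58 40] [ 0.436 -0.181  0.073]
226 [69 57 41] [ 0.435 -0.187  0.07 ]
228 [80 72 62] [ 0.434 -0.192  0.068]
230 [136 133 127] [ 0.435 -0.178  0.047]
[ 0.43731516 -0.17642609  0.06918773] [-1.10870779 -0.15580575 -0.96693563]
```

```bash
python3 -m creep '[{"slide":[0,0,-1],"twist":[0,0,0],"hand":0},{"slide":[0,0,-1],"twist":[0,0,0],"hand":0},{"slide":[0,0,-0.5],"twist":[0,0,0],"hand":0},{"slide":[0,0,0],"twist":[0,0,0],"hand":0}]'
```

```text
clock: 2.3
eef_pos: [0.4374, -0.1765, 0.042]
ee_rot: [2.213, 2.22, 0.004]
ft_force: [0.2, 0.3, 1.3]
opening: 0.001
```

```bash
python3 -m creep '[{"slide":[0,0,-0.3],"twist":[0,0,0],"hand":0},{"slide":[0,0,-0.3],"twist":[0,0,0],"hand":0},{"slide":[0,0,-0.2],"twist":[0,0,0],"hand":0},{"slide":[0,0,0],"twist":[0,0,0],"hand":0}]'
python3 -m creep '[{"slide":[0,0,-0.3],"twist":[0,0,0],"hand":0},{"slide":[0,0,-0.1],"twist":[0,0,0],"hand":0}]'
```

```text
clock: 2.7
eef_pos: [0.4376, -0.1766, 0.0338]
ee_rot: [2.213, 2.22, 0.004]
ft_force: [-2.1, 1.4, 3.7]
opening: 0.0
clock: 2.9
eef_pos: [0.4376, -0.1766, 0.0299]
ee_rot: [2.213, 2.22, 0.004]
ft_force: [-2.0, -0.1, 4.3]
opening: -0.0
```

```bash
python3 -m creep '[{"slide":[0,0,-0.2],"twist":[0,0,0],"hand":0},{"slide":[0,0,-0.1],"twist":[0,0,0],"hand":0}]';python3 -m creep '[{"slide":[0,0,-0.2],"twist":[0,0,0],"hand":0},{"slide":[0,0,0],"twist":[0,0,0],"hand":0}]'
```

```text
clock: 3.1
eef_pos: [0.4378, -0.1767, 0.0293]
ee_rot: [2.212, 2.22, 0.004]
ft_force: [-9.5, 5.2, 29.7]
opening: -0.002
clock: 3.3
eef_pos: [0.4378, -0.1766, 0.03]
ee_rot: [2.212, 2.221, 0.004]
ft_force: [-3.4, -0.2, 4.2]
opening: -0.002
```

```bash
python3 -m creep '[{"slide":[0,0,-0.25],"twist":[0,0,0],"hand":0},{"slide":[0,0,-0.15],"twist":[0,0,0],"hand":0}]'
python3 - <<'E'
from h import *
snap('side','side4')
p,d,W=load('side4')
for v in range(218,232,2): print(v,p[v,219],W[v,215:224,2].round(3))
s=manip.get_state();print(s['eef_pos'],s['ft_force'])
E
```

```text
clock: 3.5
eef_pos: [0.4381, -0.1768, 0.0292]
ee_rot: [2.211, 2.221, 0.004]
ft_force: [-12.1, 6.4, 38.0]
opening: -0.003
218 [88 81 73] [-0.002  0.104  0.103  0.103  0.102  0.097  0.098  0.098  0.094]
220 [99 94 85] [0.    0.091 0.091 0.092 0.095 0.094 0.093 0.09  0.091]
222 [101  96  88] [-0.002  0.081  0.083  0.085  0.088  0.086  0.083  0.086  0.081]
224 [103  98  90] [0.062 0.077 0.079 0.076 0.079 0.079 0.079 0.078 0.077]
226 [108 103  97] [0.058 0.06  0.065 0.07  0.07  0.075 0.07  0.069 0.07 ]
228 [67 56 44] [0.057 0.063 0.058 0.058 0.064 0.058 0.059 0.063 0.062]
230 [64 53 42] [0.057 0.059 0.057 0.058 0.057 0.058 0.059 0.053 0.049]
[ 0.43800471 -0.17676481  0.02917178] [-11.46628219   5.60434809  37.43605918]
```

```bash
python3 -m creep '[{"slide":[0,0,4.5],"twist":[0,0,0],"hand":0},{"slide":[0,0,4.5],"twist":[0,0,0],"hand":0},{"slide":[0,0,4.5],"twist":[0,0,0],"hand":0},{"slide":[3,-2,3],"twist":[0,0,0],"hand":0},{"slide":[4,-2,0],"twist":[0,0,0],"hand":0},{"slide":[4,-2,0],"twist":[0,0,0],"hand":0},{"slide":[4,-2,0],"twist":[0,0,0],"hand":0},{"slide":[0,0,0],"twist":[0,0,0],"hand":0},{"slide":[0,0,0],"twist":[0,0,0],"hand":0}]'
python3 - <<'E'
from h import *
snap('wrist','wrist3')
snap('scene','scene3');snap('side','side5')
s=manip.get_state();print(s['eef_pos'],s['ft_force'])
p,d,W=load('side5')
m=(abs(W[...,0]-.437)<.025)&(abs(W[...,1]+.173)<.03)&(W[...,2]>.05)&(W[...,2]<.1); print(np.percentile(W[m][:,2],[50,80,95]))
E
```

```text
clock: 4.45
eef_pos: [0.5921, -0.2589, 0.2006]
ee_rot: [2.21, 2.219, 0.005]
ft_force: [-0.3, 0.1, 0.1]
opening: -0.002
[ 0.5912751  -0.25846918  0.20142578] [0.10557188 0.47099601 0.71403903]
[0.07191571 0.07428457 0.07561108]
```

View pics/wrist3.png

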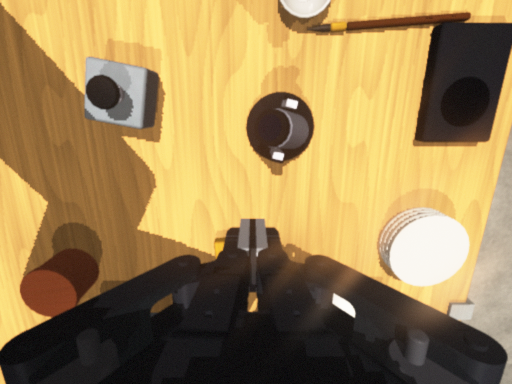

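```bash
cat > fit.py <<'E'
from h import *
from scipy.optimize import least_squares
def sd(q,h): # signed dist to capped cylinder R22,z -25..35 ; q local
    r=np.hypot(q[:,0],q[:,1])-.022; z=np.abs(q[:,2]-.005)-.030
    return np.minimum(np.maximum(r,z),0)+np.hypot(np.maximum(r,0),np.maximum(z,0))
def model(p):
    x,y,az,t=p[:4]; a=np.array([np.sin(t)*np.cos(az),np.sin(t)*np.sin(az),np.cos(t)])
    P=np.array([x,y,.052]); e=np.array([-np.sin(az),np.cos(az),0]); return P,a,e,np.cross(e,a)
def cloud(names):
    out=[]
    for n in names:
        p,d,W=load(n); q=W.reshape(-1,3); q=q[np.isfinite(q).all(1)]
        q=q[(np.hypot(q[:,0]-.625,q[:,1]+.215)<.07)&(q[:,2]>.022)&(q[:,2]<.11)]; out.append(q)
    return out
def fit(q):
    def f(p):
        P,a,e,b=model(p); l=np.stack([(q-P)@b,(q-P)@e,(q-P)@a],-1); return sd(l,0)
    return least_squares(f,[.632,-.215,np.pi,.5],loss='soft_l1',f_scale=.002)
E
python3 - <<'E'
from fit import *
N=['wrist3','wrist2','scene3','side5','scene0','side0']
C=cloud(N)
for n,q in list(zip(N,C))+[('wr',np.vstack(C[:2])),('all',np.vstack(C))]:
    r=fit(q);P,a,e,b=model(r.x);print(n,len(q),r.x.round(4),'axis',a.round(3),'lens',(P+.035*a).round(4),'med',np.median(abs(r.fun)).round(4))
# foot disc
for n in N:
    p,d,W=load(n);m=(p.max(-1)<60)&(np.hypot(W[...,0]-.63,W[...,1]+.215)<.07)&(W[...,2]<.02); q=W[m]
    if len(q): print(n,len(q),((q.max(0)+q.min(0))/2).round(4),(q.max(0)-q.min(0)).round(3))
E
python3 - <<'E'
import cv2
a=cv2.imread('pics/wrist3.png')[80:180,220:340];cv2.imwrite('pics/c4.png',cv2.resize(a,None,fx=6,fy=6,interpolation=2))
E
```

```text
wrist3 2148 [ 0.6298 -0.2129  2.9239  0.5953] axis [-0.548  0.121  0.828] lens [ 0.6107 -0.2087  0.081 ] med 0.0011
wrist2 4869 [ 0.6286 -0.2131  2.9645  0.5156] axis [-0.485  0.087  0.87 ] lens [ 0.6116 -0.2101  0.0825] med 0.0013
scene3 483 [ 0.6305 -0.2134  2.8851  0.6168] axis [-0.56   0.147  0.816] lens [ 0.6109 -0.2083  0.0806] med 0.0014
side5 355 [ 0.6292 -0.2182  2.3491  0.6244] axis [-0.41   0.416  0.811] lens [ 0.6149 -0.2036  0.0804] med 0.0025
scene0 484 [ 0.6307 -0.2133  2.9228  0.6116] axis [-0.561  0.125  0.819] lens [ 0.6111 -0.209   0.0807] med 0.0014
side0 353 [ 0.6292 -0.2176  2.3545  0.5972] axis [-0.397  0.398  0.827] lens [ 0.6153 -0.2037  0.0809] med 0.0023
wr 7017 [ 0.6291 -0.213   2.9525  0.5497] axis [-0.513  0.098  0.853] lens [ 0.6111 -0.2096  0.0818] med 0.0012
all 8692 [ 0.6294 -0.2133  2.9218  0.5617] axis [-0.52   0.116  0.846] lens [ 0.6112 -0.2092  0.0816] med 0.0014
wrist3 23 [ 0.6473 -0.2194  0.0155] [0.024 0.06  0.002]
wrist2 1702 [ 0.6306 -0.2132  0.0155] [0.064 0.083 0.005]
scene3 359 [ 0.6428 -0.2138  0.0109] [0.068 0.085 0.017]
scene0 391 [ 0.64   -0.2109  0.007 ] [0.074 0.09  0.026]
side0 1 [ 0.5915 -0.2337  0.0144] [0. 0. 0.]
```

View pics/c4.png

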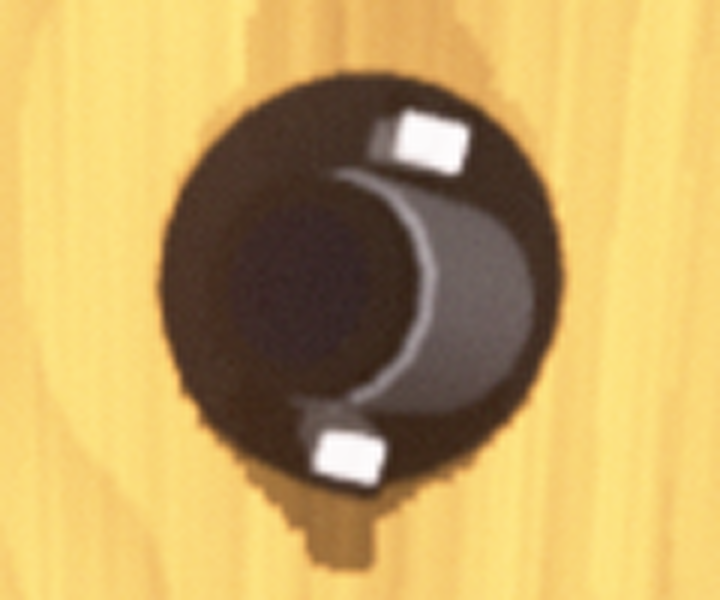

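```bash
python3 - <<'E'
from fit import *
p,d,W=load('wrist3')
w=(p.min(-1)>200)&(np.hypot(W[...,0]-.63,W[...,1]+.215)<.05)
n,l,s,c=cv2.connectedComponentsWithStats(w.astype(np.uint8))
K=[]
for i in range(1,n):
    if s[i,4]>20: q=np.median(W[l==i],0); K.append(q); print(s[i,4],c[i].round(1),q.round(4))
if len(K)==2:
    e=K[0]-K[1]; print('az',np.arctan2(e[0],-e[1]), np.arctan2(-e[0],e[1])%np.pi, 'mid',(K[0]+K[1])/2, np.hypot(*e[:2]))
for f,(x,y,X,Y) in (('wrist3',(255,115,288,147)),('wrist2',(440,205,512,275))):
    p,d,W=load(f); q=W[y:Y,x:X].reshape(-1,3); q=q[np.isfinite(q).all(1)]
    L=np.array([.611,-.209,.081]); 
    for tol in (.004,.003,.003):
        a0=np.array([-.53,.13,.84]) if tol==.004 else a
        h=(q-L)@a0; m=(abs(h)<tol)&(np.linalg.norm(q-L,axis=1)<.019); Q=q[m]; L2=Q.mean(0); u,s_,v=np.linalg.svd(Q-L2); a=v[2]*np.sign(v[2,2])
    print(f,len(Q),L2.round(4),a.round(3),'tilt',np.arccos(a[2]),'az',np.arctan2(a[1],a[0]),s_)
E
```

```text
80 [291.6 103.4] [ 0.6376 -0.1833  0.0636]
70 [278.  155.5] [ 0.624  -0.2419  0.0635]
az 2.9144189571629107 2.9144189571629107 mid [ 0.63081162 -0.21260233  0.06357226] 0.06020809525363932
wrist3 773 [ 0.6113 -0.2102  0.0829] [-0.543  0.117  0.831] tilt 0.5893802346149363 az 2.9296987486178208 [0.2599033  0.2364138  0.01761314]
wrist2 2326 [ 0.6111 -0.2084  0.0823] [-0.543  0.124  0.83 ] tilt 0.5910742231862566 az 2.91653396176052 [0.46204453 0.4467492  0.04048867]
```

```bash
python3 -m creep '[{"slide":[-1.3,4.7,0.4],"twist":[0,0,0],"hand":1},{"slide":[-1.3,4.7,0.4],"twist":[0,0,0],"hand":1},{"slide":[-1.3,4.7,0.4],"twist":[0,0,0],"hand":1},{"slide":[-1.3,4.7,0.4],"twist":[0,0,0],"hand":1},{"slide":[-1.3,4.7,0.4],"twist":[0,0,0],"hand":1},{"slide":[-1.3,4.7,0.4],"twist":[0,0,0],"hand":1},{"slide":[-1.3,4.7,0.4],"twist":[0,0,0],"hand":1},{"slide":[-1.3,4.7,0.4],"twist":[0,0,0],"hand":1},{"slide":[-1.3,4.7,0.4],"twist":[0,0,0],"hand":1},{"slide":[-1.3,4.7,0.4],"twist":[0,0,0],"hand":1}]'
python3 -m creep '[{"slide":[0,0,0],"twist":[0,0,0],"hand":1},{"slide":[0,0,0],"twist":[0,0,0],"hand":1}]'
python3 - <<'E'
from h import *
snap('wrist','wrist4')
E
```

```text
clock: 5.6
eef_pos: [0.4477, 0.216, 0.2449]
ee_rot: [2.216, 2.207, 0.012]
ft_force: [1.4, -1.2, 0.2]
opening: 1.002
clock: 5.8
eef_pos: [0.4444, 0.2204, 0.2462]
ee_rot: [2.208, 2.215, 0.016]
ft_force: [-0.0, 0.0, 0.6]
opening: 1.004
```

View pics/wrist4.png

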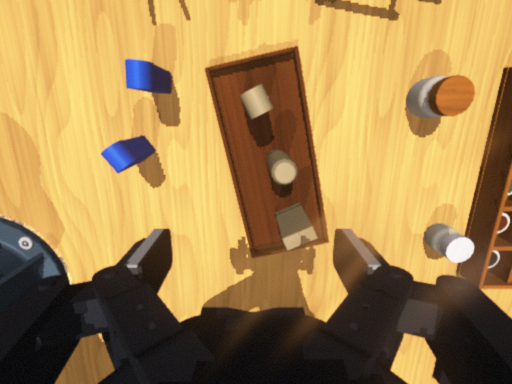

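```bash
python3 - <<'E'
from h import *
p,d,W=load('wrist4')
a=cv2.imread('pics/wrist4.png')[70:260,200:340];cv2.imwrite('pics/c5.png',cv2.resize(a,None,fx=4,fy=3.15*4/4,interpolation=2)[:600])
a=cv2.imread('pics/wrist4.png')[75:200,220:320];cv2.imwrite('pics/c5.png',cv2.resize(a,None,fx=4.8,fy=4.8,interpolation=2))
for lo in (.03,.05,.07,.09,.098):
  m=(np.hypot(W[...,0]-.455,W[...,1]-.29)<.045)&(W[...,2]>lo)&(W[...,2]<.115)
  q=W[m]; r=cv2.minAreaRect((q[:,:2]*1000).astype(np.float32)); print(lo,len(q),q.mean(0).round(4),r)
E
```

```text
0.03 699 [0.4519 0.2979 0.0996] ((452.3053894042969, 297.8979797363281), (29.333148956298828, 30.027515411376953), 27.38284683227539)
0.05 699 [0.4519 0.2979 0.0996] ((452.3053894042969, 297.8979797363281), (29.333148956298828, 30.027515411376953), 27.38284683227539)
0.07 699 [0.4519 0.2979 0.0996] ((452.3053894042969, 297.8979797363281), (29.333148956298828, 30.027515411376953), 27.38284683227539)
0.09 695 [0.452  0.2979 0.0996] ((452.3135070800781, 297.9012756347656), (29.327293395996094, 30.032638549804688), 27.428813934326172)
0.098 513 [0.4521 0.2979 0.1012] ((451.7154846191406, 297.56121826171875), (23.810821533203125, 30.126922607421875), 28.30880355834961)
```

View pics/c5.png

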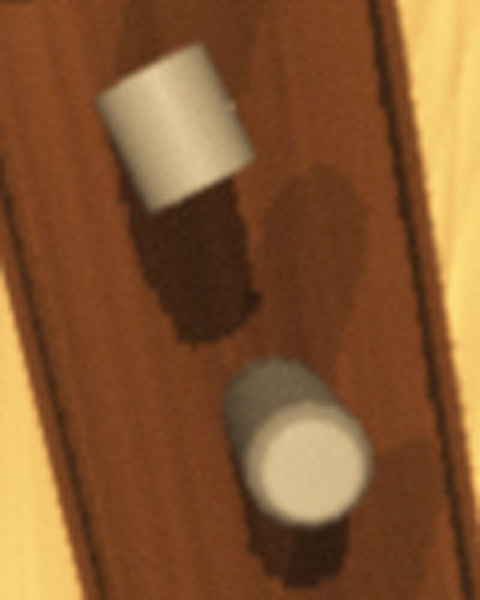

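In wrist4, the square seal is the stone arch-top at (256,101). It isn't the round one at (283,167), the flat oblong at (296,227), or the blue decoys at (148,77) and (128,153). The crop confirms a square plan with an arched top.

```bash
cat > go.py <<'E'
from h import *
from scipy.spatial.transform import Rotation as R
def tgt(P,Rt):
    s=manip.get_state(); Rc=R.from_rotvec(s['ee_rot']); print('slide cm',((P-s['eef_pos'])*100).round(2),'twist',(Rt*Rc.inv()).as_rotvec().round(3),'now',s['eef_pos'].round(4),'z',Rc.as_matrix()[:,2].round(3),'y',Rc.as_matrix()[:,1].round(3),'j',s['joints'].round(2))
def down(th):
    y=np.array([np.cos(th),np.sin(th),0]);z=np.array([0,0,-1]);return R.from_matrix(np.stack([np.cross(y,z),y,z],1))
E
python3 - <<'E'
from go import *
tgt(np.array([.4523,.2979,.10]),down(np.radians(27.5)))
E
```

```text
slide cm [  0.77   7.78 -14.62] twist [-0.002  0.018  0.478] now [0.4446 0.2201 0.2462] z [ 0.017 -0.002 -1.   ] y [1.    0.002 0.017] j [ 0.37  0.19  1.74 -0.01  1.19  0.37]
```

```bash
python3 -m creep '[{"slide":[0.2,2,-2],"twist":[0,0.005,0.12],"hand":1},{"slide":[0.2,2,-3],"twist":[0,0.005,0.12],"hand":1},{"slide":[0.2,2,-4],"twist":[0,0.005,0.12],"hand":1},{"slide":[0.2,1.8,-4],"twist":[0,0.003,0.12],"hand":1},{"slide":[0,0,-1.6],"twist":[0,0,0],"hand":1},{"slide":[0,0,0],"twist":[0,0,0],"hand":1},{"slide":[0,0,0],"twist":[0,0,0],"hand":1}]'
python3 - <<'E'
from go import *
tgt(np.array([.4523,.2979,.10]),down(np.radians(27.5)))
E
```

```text
clock: 6.55
eef_pos: [0.4558, 0.2915, 0.0973]
ee_rot: [-1.617, -2.693, -0.007]
ft_force: [-0.5, -0.5, 0.3]
opening: 0.997
slide cm [-0.35  0.64  0.27] twist [-0.004  0.002 -0.009] now [0.4558 0.2915 0.0973] z [ 0.002  0.004 -1.   ] y [0.883 0.47  0.004] j [ 0.48  0.46  1.77  0.    0.91 -0.01]
```

```bash
python3 -m creep '[{"slide":[-0.35,0.6,0],"twist":[0,0,-0.009],"hand":1},{"slide":[0,0,0],"twist":[0,0,0],"hand":1},{"slide":[0,0,0],"twist":[0,0,0],"hand":1}]'
python3 - <<'E'
from go import *
tgt(np.array([.4523,.2979,.012]),down(np.radians(27.5)))
snap('wrist','wrist5'); snap('side','side6')
a=cv2.imread('pics/side6.png')[100:200,160:280]
cv2.imwrite('pics/c6.png',np.hstack([cv2.imread('pics/wrist5.png')[:,100:420],cv2.resize(a,(460,384))]))
E
```

```text
clock: 6.85
eef_pos: [0.4539, 0.2971, 0.1006]
ee_rot: [1.634, 2.681, 0.014]
ft_force: [0.2, -0.3, -0.8]
opening: 1.003
slide cm [-0.16  0.08 -8.86] twist [-0.007  0.006  0.004] now [0.4539 0.2971 0.1006] z [ 0.006  0.007 -1.   ] y [0.889 0.458 0.009] j [0.49 0.46 1.77 0.   0.91 0.01]
```

View pics/c6.png

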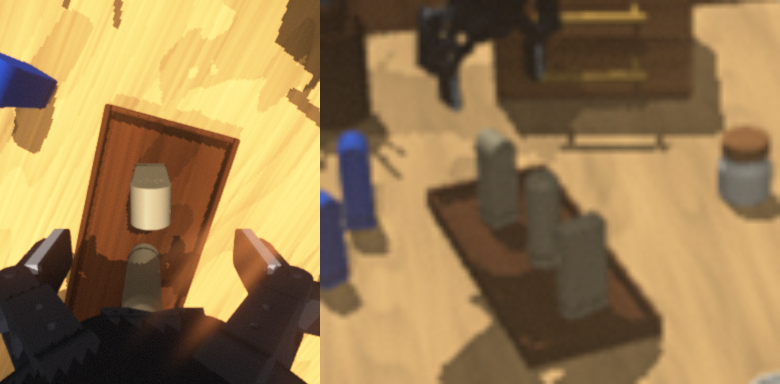

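```bash
python3 -m creep '[{"slide":[-0.15,0.05,-2.5],"twist":[-0.005,0.005,0],"hand":1},{"slide":[0,0,-2.5],"twist":[0,0,0],"hand":1},{"slide":[0,0,-2],"twist":[0,0,0],"hand":1},{"slide":[0,0,-1],"twist":[0,0,0],"hand":1},{"slide":[0,0,-0.3],"twist":[0,0,0],"hand":1},{"slide":[0,0,0],"twist":[0,0,0],"hand":1}]'
python3 - <<'E'
from go import *
tgt(np.array([.4523,.2979,.012]),down(np.radians(27.5)))
snap('side','side7')
a=cv2.imread('pics/side7.png')[110:190,170:260]
cv2.imwrite('pics/c7.png',cv2.resize(a,None,fx=6,fy=6))
E
```

```text
clock: 7.55
eef_pos: [0.454, 0.2984, 0.0176]
ee_rot: [1.633, 2.68, 0.01]
ft_force: [-0.3, -0.2, 0.5]
opening: 0.999
slide cm [-0.17 -0.05 -0.56] twist [-0.004  0.006  0.004] now [0.454  0.2984 0.0176] z [ 0.006  0.004 -1.   ] y [0.889 0.458 0.007] j [0.5  0.59 1.8  0.   0.74 0.02]
```

View pics/c7.png

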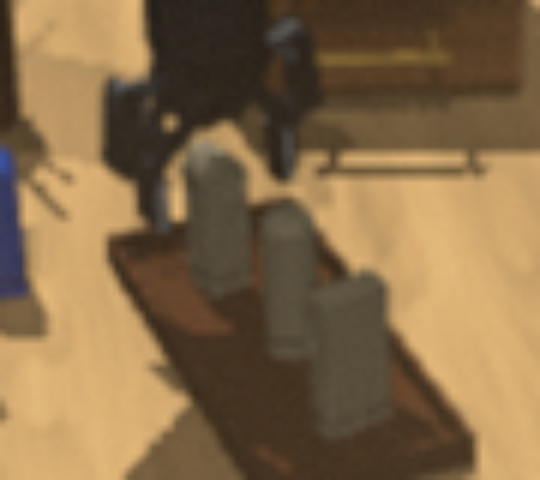

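```bash
python3 -m creep '[{"slide":[-0.17,-0.05,-0.8],"twist":[-0.004,0.006,0],"hand":1},{"slide":[0,0,0],"twist":[0,0,0],"hand":1},{"slide":[0,0,0],"twist":[0,0,0],"hand":0},{"slide":[0,0,0],"twist":[0,0,0],"hand":0},{"slide":[0,0,0],"twist":[0,0,0],"hand":0},{"slide":[0,0,0],"twist":[0,0,0],"hand":0},{"slide":[0,0,0],"twist":[0,0,0],"hand":0},{"slide":[0,0,0],"twist":[0,0,0],"hand":0},{"slide":[0,0,0],"twist":[0,0,0],"hand":0}]' 50
python3 - <<'E'
from go import *
tgt(np.array([.4523,.2979,.012]),down(np.radians(27.5)))
snap('side','side8')
a=cv2.imread('pics/side8.png')[110:190,170:260]
cv2.imwrite('pics/c8.png',cv2.resize(a,None,fx=6,fy=6))
E
```

```text
clock: 8.5
eef_pos: [0.4537, 0.2987, 0.0118]
ee_rot: [1.634, 2.681, 0.005]
ft_force: [0.1, -0.2, -0.6]
opening: 0.347
slide cm [-0.14 -0.08  0.02] twist [-0.002  0.003  0.004] now [0.4537 0.2987 0.0118] z [ 0.003  0.002 -1.   ] y [0.889 0.458 0.004] j [ 0.5   0.6   1.8  -0.    0.73  0.02]
```

View pics/c8.png

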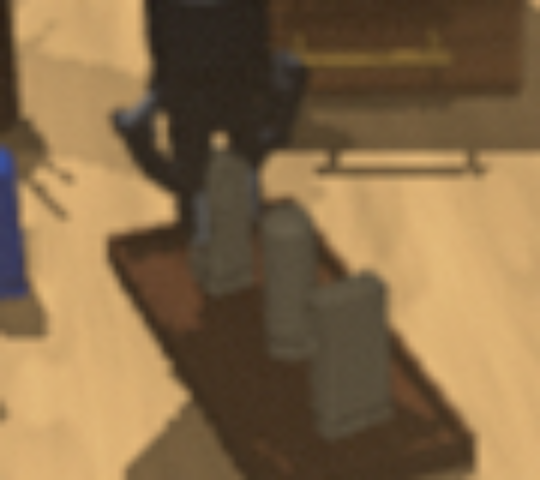

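```bash
python3 -m creep '[{"slide":[0,0,1],"twist":[0,0,0],"hand":0},{"slide":[0,0,2],"twist":[0,0,0],"hand":0},{"slide":[0,0,3],"twist":[0,0,0],"hand":0},{"slide":[0,0,3],"twist":[0,0,0],"hand":0},{"slide":[0,0,3],"twist":[0,0,0],"hand":0},{"slide":[0,0,3],"twist":[0,0,0],"hand":0},{"slide":[0,0,3],"twist":[0,0,0],"hand":0},{"slide":[0,0,2],"twist":[0,0,0],"hand":0},{"slide":[0,0,0],"twist":[0,0,0],"hand":0},{"slide":[0,0,0],"twist":[0,0,0],"hand":0}]' 70
python3 - <<'E'
from go import *
a=np.array([-.542,.124,.831]);a/=np.linalg.norm(a); L=np.array([.611,-.209,.0815])
ax=np.cross([0,0,1],a); ax/=np.linalg.norm(ax); Rt=R.from_rotvec(ax*np.arccos(a[2]))*R.from_rotvec(manip.get_state()['ee_rot'])
foot=L+.09*a; tcp=foot+.0058*a; print(foot,tcp,'via',tcp+.06*a)
tgt(tcp,Rt); tgt(tcp+.06*a,Rt)
snap('side','side9');snap('scene','scene9')
r=lambda i,x,y:cv2.resize(i[y:y+110,x:x+110],None,fx=4,fy=4)
cv2.imwrite('pics/c9.png',np.hstack([r(cv2.imread('pics/side9.png'),160,80)[:,:380],r(cv2.imread('pics/scene9.png'),280,90)[:,:400]]))
E
```

```text
clock: 9.55
eef_pos: [0.4505, 0.297, 0.2237]
ee_rot: [1.634, 2.682, 0.003]
ft_force: [0.1, -0.0, -3.0]
opening: 0.343
[ 0.56221271 -0.19783833  0.15630118] [ 0.55906864 -0.19711902  0.1611217 ] via [ 0.52654377 -0.18967791  0.21098916]
slide cm [ 10.85 -49.41  -6.26] twist [-0.132 -0.575 -0.   ] now [0.4505 0.297  0.2237] z [ 0.002  0.001 -1.   ] y [0.889 0.459 0.003] j [ 0.5   0.3   1.65 -0.    1.18  0.02]
slide cm [  7.6  -48.67  -1.27] twist [-0.132 -0.575 -0.   ] now [0.4505 0.297  0.2237] z [ 0.002  0.001 -1.   ] y [0.889 0.459 0.003] j [ 0.5   0.3   1.65 -0.    1.18  0.02]
```

View pics/c9.png

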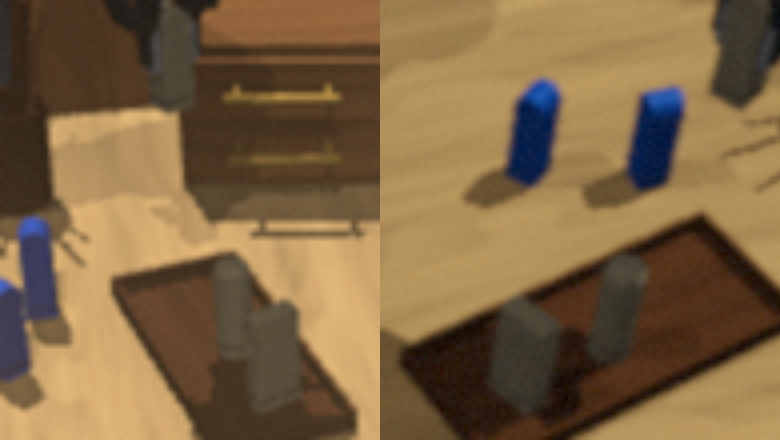

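```bash
python3 -m creep '[{"slide":[0.5,-3,0.2],"twist":[0,0,0],"hand":0},{"slide":[0.7,-4.5,0.2],"twist":[0,0,0],"hand":0},{"slide":[0.7,-4.5,0.2],"twist":[0,0,0],"hand":0},{"slide":[0.7,-4.5,0.2],"twist":[0,0,0],"hand":0},{"slide":[0.7,-4.5,0],"twist":[0,0,0],"hand":0},{"slide":[0.7,-4.5,0],"twist":[0,0,0],"hand":0},{"slide":[0.7,-4.5,0],"twist":[0,0,0],"hand":0},{"slide":[0.7,-4.5,0],"twist":[0,0,0],"hand":0},{"slide":[0.7,-4.5,0],"twist":[0,0,0],"hand":0},{"slide":[0.7,-4,0],"twist":[0,0,0],"hand":0}]'
python3 -m creep '[{"slide":[0.3,-2,0],"twist":[-0.01,-0.05,0],"hand":0},{"slide":[0,0,0],"twist":[-0.02,-0.08,0],"hand":0},{"slide":[0,0,0],"twist":[-0.026,-0.115,0],"hand":0},{"slide":[0,0,0],"twist":[-0.026,-0.115,0],"hand":0},{"slide":[0,0,0],"twist":[-0.026,-0.115,0],"hand":0},{"slide":[0,0,0],"twist":[-0.02,-0.08,0],"hand":0},{"slide":[0,0,0],"twist":[0,0,0],"hand":0},{"slide":[0,0,0],"twist":[0,0,0],"hand":0}]'
cat >> go.py <<'E'
a=np.array([-.542,.124,.831]);a/=np.linalg.norm(a); L=np.array([.611,-.209,.0815])
def final(out=0,tc=None):
    Rc=R.from_rotvec(manip.get_state()['ee_rot']); z=Rc.as_matrix()[:,2]
    w=np.cross(z,-a); n=np.linalg.norm(w); Rt=R.from_rotvec(w/n*np.arcsin(n))*Rc
    tgt(L+(.0958+out)*a if tc is None else tc,Rt)
E
python3 - <<'E'
from go import *
final(.06)
E
```

```text
clock: 10.65
eef_pos: [0.512, -0.1457, 0.2182]
ee_rot: [-1.616, -2.675, 0.014]
ft_force: [0.5, -0.2, -2.1]
opening: 0.343
clock: 11.45
eef_pos: [0.5099, -0.1719, 0.2065]
ee_rot: [1.361, 2.224, 0.226]
ft_force: [0.4, -0.5, -1.3]
opening: 0.347
slide cm [ 1.67 -1.78  0.45] twist [-0.003 -0.039  0.004] now [ 0.5099 -0.1719  0.2065] z [ 0.509 -0.124 -0.852] y [0.781 0.481 0.397] j [-0.48  0.09  2.09  0.3   0.44 -1.19]
```

```bash
python3 -m creep '[{"slide":[1.6,-1.7,0.4],"twist":[-0.003,-0.038,0.004],"hand":0},{"slide":[0,0,0],"twist":[0,0,0],"hand":0},{"slide":[0,0,0],"twist":[0,0,0],"hand":0}]'
python3 - <<'E'
from go import *
final(.06); final()
snap('side','side10');snap('scene','scene10')
r=lambda i,x,y:cv2.resize(i[y:y+110,x:x+110],None,fx=3.6,fy=3.6)
cv2.imwrite('pics/c10.png',np.hstack([r(cv2.imread('pics/side10.png'),215,150),r(cv2.imread('pics/scene10.png'),160,160)]))
E
```

```text
clock: 11.75
eef_pos: [0.5274, -0.1889, 0.2098]
ee_rot: [1.342, 2.201, 0.249]
ft_force: [-0.1, -0.3, -2.0]
opening: 0.343
slide cm [-0.09 -0.07  0.12] twist [-0.003 -0.006 -0.001] now [ 0.5274 -0.1889  0.2098] z [ 0.537 -0.12  -0.835] y [0.765 0.486 0.423] j [-0.51  0.12  2.06  0.39  0.43 -1.3 ]
slide cm [ 3.16 -0.82 -4.87] twist [-0.003 -0.006 -0.001] now [ 0.5274 -0.1889  0.2098] z [ 0.537 -0.12  -0.835] y [0.765 0.486 0.423] j [-0.51  0.12  2.06  0.39  0.43 -1.3 ]
```

View pics/c10.png

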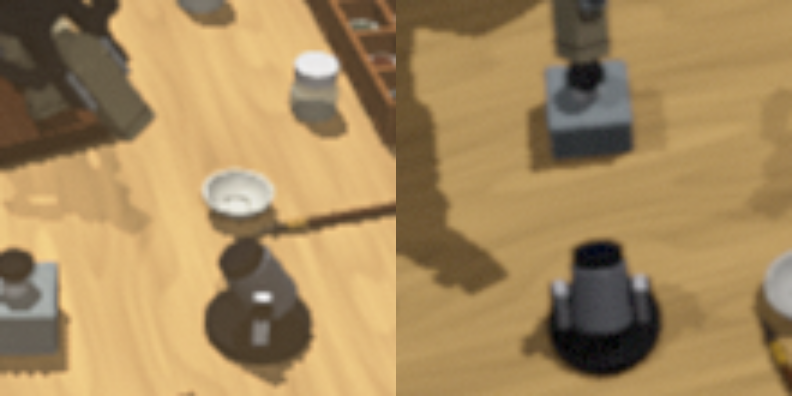

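```bash
python3 -m creep '[{"slide":[0.8,-0.2,-1.2],"twist":[-0.003,-0.006,0],"hand":0},{"slide":[1.2,-0.3,-1.8],"twist":[0,0,0],"hand":0},{"slide":[0.8,-0.2,-1.2],"twist":[0,0,0],"hand":0},{"slide":[0,0,0],"twist":[0,0,0],"hand":0},{"slide":[0,0,0],"twist":[0,0,0],"hand":0}]'
python3 - <<'E'
from go import *
final()
snap('side','side11');snap('scene','scene11')
r=lambda i,x,y:cv2.resize(i[y:y+110,x:x+110],None,fx=3.6,fy=3.6)
cv2.imwrite('pics/c11.png',np.hstack([r(cv2.imread('pics/side11.png'),215,150),r(cv2.imread('pics/scene11.png'),160,160)]))
from fit import sd
from scipy.optimize import least_squares
s=manip.get_state(); y=R.from_rotvec(s['ee_rot']).as_matrix()[:,1]
# points near predicted seal box: print local coordinate stats in lens frame
e1=np.cross(y,a);e1/=np.linalg.norm(e1);e2=np.cross(a,e1)
for n in('side11','scene11'):
    p,d,W=load(n); q=W.reshape(-1,3);c=p.reshape(-1,3); l=np.stack([(q-L)@e1,(q-L)@e2,(q-L)@a],-1)
    m=(abs(l[:,0])<.035)&(abs(l[:,1])<.035)&(l[:,2]>.05)&(l[:,2]<.135); k=l[m]; print(n,m.sum())
    for lo in np.arange(.06,.135,.01):
        g=k[(k[:,2]>=lo)&(k[:,2]<lo+.01)]
        if len(g): print(lo.round(3),len(g),g.min(0).round(4),g.max(0).round(4))
E
```

```text
clock: 12.35
eef_pos: [0.5564, -0.194, 0.1674]
ee_rot: [1.335, 2.199, 0.25]
ft_force: [0.7, 0.9, -1.6]
opening: 0.343
slide cm [ 0.26 -0.31 -0.63] twist [-0.003 -0.    -0.002] now [ 0.5564 -0.194   0.1674] z [ 0.542 -0.121 -0.832] y [0.762 0.489 0.425] j [-0.49  0.24  2.04  0.48  0.32 -1.39]
side11 154
0.09 18 [-0.0093 -0.0129  0.0935] [0.0164 0.0164 0.0998]
0.1 38 [-0.0136 -0.0131  0.1002] [0.0183 0.0182 0.1097]
0.11 41 [-0.0098 -0.0126  0.11  ] [0.0169 0.0166 0.1195]
0.12 39 [-0.0129 -0.0126  0.1201] [0.0167 0.0173 0.1299]
0.13 18 [-0.0024 -0.0178  0.1306] [0.0177 0.0171 0.135 ]
scene11 212
0.09 14 [-0.0114 -0.0105  0.0954] [0.014  0.0176 0.0994]
0.1 58 [-0.0137 -0.0103  0.1001] [0.0166 0.0208 0.11  ]
0.11 59 [-0.0163 -0.0113  0.1102] [0.0166 0.0203 0.12  ]
0.12 55 [-0.0162 -0.0095  0.1204] [0.0168 0.0195 0.1297]
0.13 26 [-0.014  -0.0061  0.13  ] [0.016  0.021  0.1348]
```

View pics/c11.png

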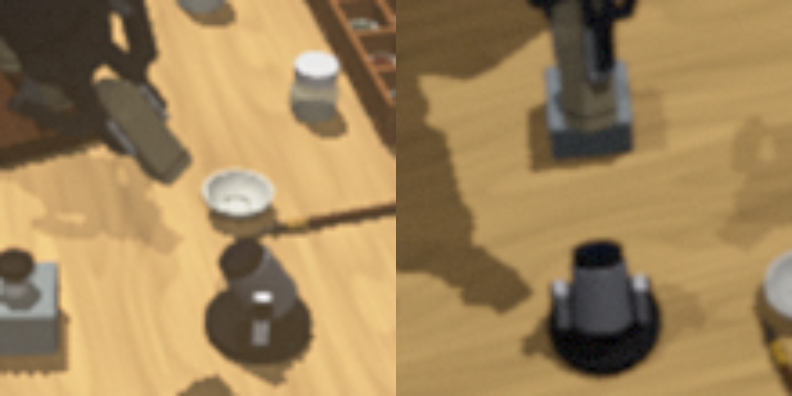

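```bash
python3 -m creep '[{"slide":[0.05,-0.28,-0.45],"twist":[-0.003,0,-0.002],"hand":0},{"slide":[0,0,0],"twist":[0,0,0],"hand":0},{"slide":[0,0,0],"twist":[0,0,0],"hand":0},{"slide":[0,0,0],"twist":[0,0,0],"hand":0}]'
python3 - <<'E'
from go import *
final()
snap('side','side12');snap('scene','scene12')
s=manip.get_state(); y=R.from_rotvec(s['ee_rot']).as_matrix()[:,1]
e1=np.cross(y,a);e1/=np.linalg.norm(e1);e2=np.cross(a,e1)
def box(l,p):
    P=p[:3]; r=R.from_rotvec([p[3],p[4],p[5]]).inv().apply(l-P)
    q=np.abs(r-np.array([0,0,.04]))-np.array([.015,.015,.04]); return np.minimum(q.max(1),0)+np.linalg.norm(np.maximum(q,0),axis=1)
from scipy.optimize import least_squares
A=[]
for n in('side12','scene12'):
    p,d,W=load(n); q=W.reshape(-1,3); l=np.stack([(q-L)@e1,(q-L)@e2,(q-L)@a],-1)
    m=(abs(l[:,0])<.03)&(abs(l[:,1])<.03)&(l[:,2]>.06)&(l[:,2]<.125); A.append(l[m])
A.append(np.vstack(A))
for k in A:
    r=least_squares(lambda p:box(k,p),[0,0,.09,0,0,0],loss='soft_l1',f_scale=.002); print(len(k),r.x.round(4),np.median(abs(r.fun)).round(4))
# other things unchanged?
p0,d0,W0=load('scene0');p1,d1,W1=load('scene12')
a0=np.hstack([p1[100:300,150:420,::-1],p0[100:300,150:420,::-1]]);cv2.imwrite('pics/c12.png',cv2.resize(a0,None,fx=1.48,fy=1.48))
cv2.imwrite('pics/c13.png',p1[:,:,::-1])
E
```

```text
clock: 12.85
eef_pos: [0.5569, -0.1974, 0.1648]
ee_rot: [1.334, 2.194, 0.245]
ft_force: [-0.5, 0.1, -1.8]
opening: 0.344
slide cm [ 0.22  0.03 -0.37] twist [0.002 0.002 0.001] now [ 0.5569 -0.1974  0.1648] z [ 0.544 -0.126 -0.83 ] y [0.762 0.49  0.425] j [-0.49  0.25  2.04  0.5   0.31 -1.41]
132 [0.0001 0.0011 0.0443 0.0047 0.0141 0.0033] 0.0009
172 [ 0.0011  0.0003  0.095   0.0145 -0.0185 -0.0261] 0.0009
304 [ 0.0014  0.0005  0.0946  0.0124 -0.0337 -0.0146] 0.0009
```

View pics/c12.png

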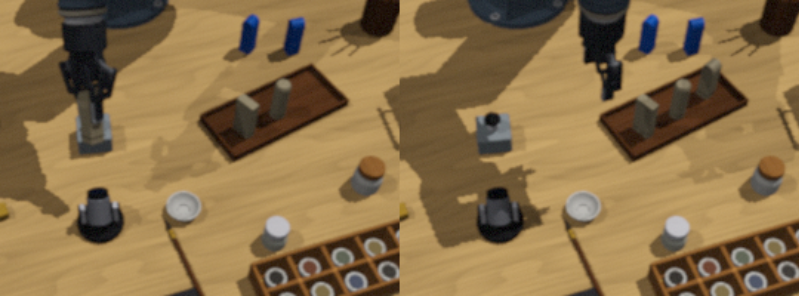

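```bash
python3 -m creep '[{"slide":[0.1,0,-0.2],"twist":[0,0,0],"hand":0},{"slide":[0,0,0],"twist":[0,0,0],"hand":0},{"slide":[0,0,0],"twist":[0,0,0],"hand":0},{"slide":[0,0,0],"twist":[0,0,0],"hand":0},{"slide":[0,0,0],"twist":[0,0,0],"hand":0}]'
python3 - <<'E'
from go import *
final(); print(abs(manip.get_state()['qvel']).max()); print(manip.close_job())
E
```

```text
clock: 13.45
eef_pos: [0.558, -0.1973, 0.1626]
ee_rot: [1.334, 2.194, 0.245]
ft_force: [-1.0, -0.1, -1.9]
opening: 0.346
slide cm [ 0.11  0.02 -0.15] twist [0.002 0.002 0.001] now [ 0.558  -0.1973  0.1626] z [ 0.544 -0.126 -0.83 ] y [0.761 0.49  0.425] j [-0.49  0.26  2.04  0.5   0.31 -1.41]
0.0008867926291628479
the job is handed in; nothing more can be done
None
```

I pushed the plunger to its stop, took the arch-topped square seal out of the tray, and handed the job in at about 13.5 s with the seal held in front of the lens. No verdict was reported, so success rests on my own checks below.

- **Plunger:** the force jumped to 30–38 N at the bottom, and the head measured about 62 mm high there, against 75 mm when up. It sprang back up afterwards.
- **Seal position:** the last depth-image fit put the foot about 1 mm off the lens axis and 94–95 mm out, tilted about 0.035 rad. I then moved it about 2 mm closer and did not image it again, so it should be about 92 mm out.
- **Grip:** the fingers were open about 29 mm on the 30 mm seal, with the grip force last set to 70 N. The arm was practically still.
- **Everything else:** a picture compared with the start showed the other two seals, dish, brush and jars in place. I did not re-check the tin and paperweight; the arm stayed well above them. The camera was not touched.

Two checks disagreed:
- **Fingertips:** they sat about 34 mm behind the reported TCP. The images and the plunger contact both showed this, so I used the measured offset.
- **Side view:** its fit alone gave a foot distance of 44 mm. I took this as a bad fit to a cropped cloud and ignored it. An earlier direct reading from the same camera had put the foot at about 94 mm, and the arm moved only about 3 mm after that.

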